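# Reset the vacuum metering valve to two turns open

## Robot

A 7-joint arm with a two-finger parallel gripper is mounted at the origin on a cart in front of the work surface, level with it; the furniture and walls round the work are solid. World frame = base frame: x ahead of the robot, y to its left, z up, the work surface at z = 0. Lengths are in m, angles in rad, forces in N, time in s.
With the tool pointing down it reaches from about 0.425 to 0.925 m from the base axis. Payload 6.8 kg.
Tool frame: the origin (TCP) lies on the centre line of the jaws, within the pads' length; the fingertips stand 25 mm ahead of it and the grasp point (between the pads) lies 6 mm ahead of it; z points along the fingers, y is the line along which they close (so a half turn about z gives the same grasp; the last joint's range is limited). The gripper opens to 88 mm and grips with 3 to 60 N. Pads are 20 mm wide; open, the fingers measure 115 mm over their backs; the gripper's body (75 mm by 178 mm) begins 61 mm behind the grasp point.
Start: joints at [-1.326, 0.477, 0.022, 1.555, -0.011, 1.109, -0.083], TCP at [0.233, 0.633, 0.248] pointing down, gripper open.
Joint ranges: [-2.96, 2.96], [-0.34, 2.1], [-1.41, 1.46], [0.24, 2.44], [-1.37, 4.51], [0.17, 1.92], [-2.96, 2.96]. Speed limits (rad/s): [2.39, 2.39, 3.14, 3.14, 3.14, 3.14, 3.14].

## Interface

Orientations are given as a unit quaternion [w, x, y, z].
In Python, from workcell import r gives the robot as it stands. The module is installed in compiled form; this text tells all that it offers.
- The arm moves only by the tool drive_tool, never from a script. Its argument "steps" is one flat list of numbers, 5 for each row, row after row: the shift along the tool's x, y, z in units of 50 mm (1.0 is 50 mm), then the turn about the tool's z in units of 8 degrees (1.0 is 8 degrees), then the opening, from -1 (shut) to 1 (fully open), so that 0 is half open. A call has exactly 8 rows; each row shifts and turns the commanded pose from where the row before left it, along the tool's axes as they then stand; what a row does not reach is not made up. A row lasts 1/10 s, in which the tool goes at most 50 mm and 8.59 degrees, less where a joint would pass 70% of its speed; a pose out of reach is approached as far as the arm can. A call is refused whole if a number of a shift passes 1 or a number of a turn 1, either way. A call with a gripper value outside its range is refused whole. The fingers move at their own pace and stop on an object; "grip_force" is the grip in N (left out, the last holds). Time passes only in rows, so rows that do not move let the fingers close, or fill a call up. It gives the time, the measured TCP pose, the force, the opening and the grip force at its end, in the units of the state.
- r.observe(): the state, without advancing time (a new reading comes with each control period).
- r.read_camera(name): name is "scene" or "top"; returns a dict with "color" (420x560x3 uint8, red, green, blue), "range_z" (420x560 float32, m along the optical axis (not along the pixel's ray), 0 where there is no reading), "camera_matrix" (3x3 intrinsics, pixels), "distortion" ([k1, k2, p1, p2, k3] as OpenCV has them; the pictures are not rectified), "pose" (4x4, takes a point from camera to world coordinates). Camera axes: x right, y down, z forward; pixel columns grow to the right and rows downward; lengths in m; the calibration is good to about 2 mm. A picture is of the moment at which its call begins.
- r.close_job(): hands the job in; it is judged then, once.
The state is a dict: "time": time; "joint_positions": joint angles; "joint_vel": joint speeds; "joint_efforts": joint torques, N m; "eef_pos": TCP position; "eef_rot": TCP orientation; "contact_force": force on the tool from outside, world axes, zero at the start; "torque": the same for the moment, N m; "gripper_width": finger opening in m; "grasp_force": force on a finger pad.
Only numpy, scipy, OpenCV 4.12 (cv2) and the standard library are available. Lean on these libraries where they do the work, as an engineer would, in place of code of your own. Each camera call takes 0.05 s, during which the arm holds its last target. There are 200 camera calls.

## Task

Reset the vacuum metering valve on the bench: turn the red handwheel clockwise (seen from above) until it is fully shut against its stop, then back it off counter-clockwise by exactly two full turns. Finish there still holding the yellow crank handle gripped between the fingers, with the wheel at rest; do not let go. Leave the two bottles, the jar and the flask around it where they stand.

Things in the scene. Friction and masses are not known exactly. Their poses are not given: they have to be found in the camera images.
- valve: brass bench valve bolted to the worktop (fixed) on a dark steel base plate 150 x 110 x 12 mm, with two hose barbs along its y axis (tips 88 mm from the axis, 37 mm high) and, at 86 to 91 mm height, a black round dial plate 164 mm in diameter with graduations. Origin: on the worktop, on the vertical spindle axis; its x axis points to the white zero mark on the dial.
- zero_mark (a point): centre of the thick white mark on the dial plate, 73 mm from the spindle axis, 92 mm above the worktop. When the valve is shut, and again after every full turn from there, the crank handle stands in exactly this direction from the spindle axis.
- handwheel (a joint): angle of the red handwheel in rad, counted over several turns: 0 = shut against a hard stop, growing as it is opened (counter-clockwise from above), 2 pi a turn; it can be opened to 5 turns. It starts 1.5 to 7 rad open, needs about 0.12 to 0.2 N m (some 3 N at the crank handle) and stays where it is left.
- wheel_hub (a point): on the spindle axis, at the top of the handwheel's hub, 126 mm above the worktop; the nut rises 3 mm above it. The wheel has a rim 124 mm in outer diameter, its top at 124 mm height, and four spokes.
- crank_handle: upright yellow round crank handle, 22 mm in diameter and 56 mm tall, standing on the rim of the handwheel, 56 mm from the spindle axis, its foot at 128 mm and its top at 184 mm above the worktop. It spins freely on its own pin, so a hand that grips it can go round the circle without turning. Origin: centre of its foot.
- crank_grip (a point): on the axis of the crank handle, 32 mm above its foot, 160 mm above the worktop: the height to grip it.
- suction_flask: loose conical glass flask with stopper, 130 x 145 x 290 mm, upright, leave alone. Origin: centre of the underside.
- amber_bottle: loose small brown bottle with black cap, 48 mm diameter, 96 mm tall, leave alone. Origin: centre of the underside.
- red_jar: loose clear jar with red lid, 68 mm diameter, 104 mm tall, leave alone. Origin: centre of the underside.
- dye_bottle: loose small white bottle with yellow cap, 42 mm diameter, 84 mm tall, leave alone. Origin: centre of the underside.
Things that resemble listed ones, but are neither listed nor needed, are in the scene too. Of the things like the valve, leave any that is green; of the rest the larger one is meant.

How it is judged:
By the outcome, as a careful person would: the job done as asked, in the order asked, and still so for the second after the job is handed in, while the arm keeps its last pose, push and grip.
It also fails if it takes over 64 s, if anything falls off the work surface, if the arm or the gripper's body presses on something with over 40 N, if the wrist force passes 120 N, or if a joint passes its speed limit or range.

## Working session

There is one attempt and no reset: what is moved stays moved. The work goes in short steps, Python scripts to look and compute and a tool call to move; the robot and the scene stay as the last step left them, time stands still between calls to the robot, and variables do not carry over. Pictures are saved under pics/ and viewed, at most 10 in all, crops included, and the job is handed in when it is done.

Besides the shell and the picture viewer there is one more tool, called after ">>>" as name(argument=value, ...), one argument or row to a line, values as JSON. drive_tool: Moves the arm, as the interface text tells. Its arguments: {"type":"object","properties":{"steps":{"type":"array","items":{"type":"number"}},"grip_force":{"type":"number"}},"required":["steps"]}

```bash
mkdir -p pics; cat > h.py <<'E'
import numpy as np,cv2
from workcell import r
def grab(n,f=None):
    d=r.read_camera(n)
    if f: cv2.imwrite(f,d["color"][:,:,::-1])
    return d
def world(d):
    h,w=d["range_z"].shape
    uv=np.stack(np.meshgrid(np.arange(w),np.arange(h)),-1).reshape(-1,1,2).astype(np.float64)
    p=cv2.undistortPoints(uv,d["camera_matrix"],np.array(d["distortion"])).reshape(h,w,2)
    z=d["range_z"]
    c=np.dstack([p[...,0]*z,p[...,1]*z,z])
    P=c@d["pose"][:3,:3].T+d["pose"][:3,3]
    P[z==0]=np.nan
    return P
E
python3 - <<'E'
from h import *
for n in("scene","top"):
    d=grab(n,f"pics/{n}0.png");print(n,d["pose"].round(3).tolist())
    np.savez(f"{n}0.npz",P=world(d),c=d["color"])
o=r.observe();print({k:np.round(v,3).tolist() for k,v in o.items()})
E
```

```text
scene [[0.461, -0.618, 0.637, -0.056], [-0.887, -0.304, 0.347, -0.343], [-0.021, -0.725, -0.689, 0.861], [0.0, 0.0, 0.0, 1.0]]
top [[0.107, -0.974, 0.2, 0.418], [-0.994, -0.106, 0.015, -0.002], [0.006, -0.201, -0.98, 1.068], [0.0, 0.0, 0.0, 1.0]]
{'time': 0.1, 'joint_positions': [-1.326, 0.478, 0.022, 1.556, -0.011, 1.109, -0.083], 'joint_vel': [-0.0, -0.001, 0.001, -0.002, 0.001, -0.001, 0.0], 'joint_efforts': [0.004, -58.409, 1.54, -27.331, -0.054, 0.013, 0.0], 'eef_pos': [0.233, 0.633, 0.247], 'eef_rot': [-0.0, 0.175, 0.984, -0.001], 'contact_force': [-0.258, -0.599, -0.446], 'torque': [0.007, 0.001, -0.002], 'grasp_force': 0.0, 'gripper_width': 0.088}
```

View pics/scene0.png

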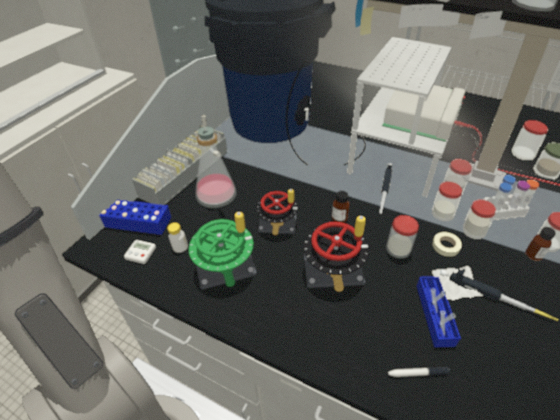

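View pics/top0.png

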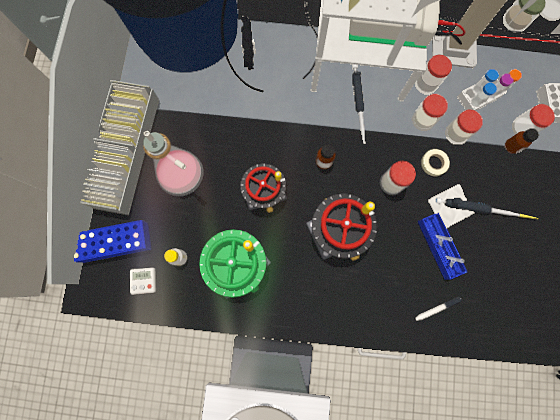

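The large red valve is at about (346,223) in the top view, with its yellow handle at (369,208). The small red one at (263,185) and the green one at (233,262) are decoys.

```bash
cat > m.py <<'E'
from h import *
for n,b in (("top",(295,175,400,275)),("scene",(290,205,380,300))):
    f=np.load(f"{n}0.npz");P=f["P"];c=f["c"].astype(int)
    hsv=cv2.cvtColor(f["c"],cv2.COLOR_RGB2HSV).astype(int)
    M=np.zeros(P.shape[:2],bool);M[b[1]:b[3],b[0]:b[2]]=1
    H,S,V=hsv[...,0],hsv[...,1],hsv[...,2]
    red=M&((H<8)|(H>172))&(S>150)&(V>80)&(P[...,2]>.105)&(P[...,2]<.14)
    q=P[red]; 
    pts=q[:,:2]; A=np.c_[2*pts,np.ones(len(pts))]
    hull=cv2.convexHull(pts.astype(np.float32)).reshape(-1,2)
    (cc,R)=cv2.minEnclosingCircle(pts.astype(np.float32))
    print(n,"red n",len(q),"z med",np.median(q[:,2]),"circle",cc,R,"mean",pts.mean(0))
    ye=M&(H>20)&(H<34)&(S>150)&(V>150)&(P[...,2]>.13); q=P[ye]
    top=q[q[:,2]>.178]
    print(" yellow n",len(q),"z",np.nanpercentile(q[:,2],[0,50,100]),"mean",q.mean(0),"top",len(top),top.mean(0))
    wh=M&(S<60)&(V>150)&(P[...,2]>.08)&(P[...,2]<.105)
    k,l,st,ce=cv2.connectedComponentsWithStats(wh.astype(np.uint8))
    for i in np.argsort(-st[1:,4])[:4]+1: print(" white",st[i].tolist(),ce[i],np.nanmean(P[l==i],0).round(4))
    cr=f["c"][b[1]:b[3],b[0]:b[2],::-1]
    cv2.imwrite(f"pics/crop_{n}.png",cv2.resize(cr,None,fx=5,fy=5,interpolation=cv2.INTER_CUBIC))
    # obstacles tall near
f=np.load("top0.npz");P=f["P"]
for nm,(u,v) in dict(amber=(325,154),jar=(400,174),flask=(157,146),small=(263,185),smallh=(278,175),green=(233,262),greenh=(249,245)).items(): print(nm,np.nanmedian(P[v-2:v+3,u-2:u+3].reshape(-1,3),0).round(3))
E
python3 m.py; python3 - <<'E'
import cv2,numpy as np
a=cv2.imread('pics/crop_top.png');b=cv2.imread('pics/crop_scene.png')
a=cv2.resize(a,(400,380));b=cv2.resize(b,(400,380));cv2.imwrite('pics/both.png',np.hstack([a,b]))
E
```

```text
top red n 915 z med 0.12309849844448295 circle (0.6289650797843933, -0.18904411792755127) 0.12397443503141403 mean [ 0.58135847 -0.1452794 ]
 yellow n 81 z [0.13728015 0.17844495 0.18798909] mean [ 0.61431671 -0.1847599   0.17029145] top 41 [ 0.61670249 -0.18586769  0.18248104]
 white [388, 176, 12, 12, 26] [392.84615385 182.61538462] [ 0.7054 -0.2639  0.0848]
 white [369, 211, 5, 4, 16] [370.9375 212.6875] [ 0.6191 -0.2106  0.0924]
 white [338, 254, 2, 3, 6] [338.5 255. ] [ 0.505  -0.1377  0.0925]
 white [323, 202, 2, 3, 5] [323.6 202.8] [ 0.6319 -0.0901  0.0903]
scene red n 808 z med 0.12321084002749505 circle (0.5788546204566956, -0.1446061134338379) 0.06246597319841385 mean [ 0.57280748 -0.14544922]
 yellow n 123 z [0.1314634  0.16084644 0.1838643 ] mean [ 0.6079982  -0.19047673  0.16011903] top 21 [ 0.60969544 -0.18975191  0.18135884]
 white [361, 245, 7, 3, 18] [364.16666667 245.94444444] [ 0.6154 -0.209   0.0922]
 white [340, 271, 1, 2, 2] [340.  271.5] [ 0.5131 -0.1841  0.0931]
 white [330, 271, 1, 1, 1] [330. 271.] [ 0.5043 -0.1621  0.0926]
amber [ 0.759 -0.082  0.095]
jar [ 0.724 -0.276  0.104]
flask [0.686 0.299 0.242]
small [0.662 0.067 0.091]
smallh [0.679 0.031 0.133]
green [0.459 0.113 0.126]
greenh [0.498 0.075 0.183]
```

View pics/both.png

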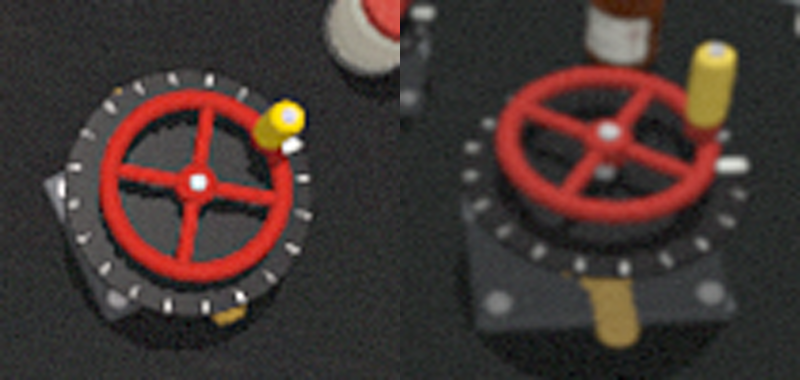

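```bash
cat > m2.py <<'E'
from h import *
from scipy.optimize import least_squares as LS
for n in("top","scene"):
    f=np.load(f"{n}0.npz");P=f["P"]
    hsv=cv2.cvtColor(f["c"],cv2.COLOR_RGB2HSV).astype(int);H,S,V=[hsv[...,i] for i in range(3)]
    near=np.hypot(P[...,0]-.579,P[...,1]+.145)
    red=((H<8)|(H>172))&(S>150)&(near<.075)&(P[...,2]>.112)&(P[...,2]<.132)
    q=P[red][:,:2]; c=np.array([.579,-.145])
    for _ in range(5):
        d=np.hypot(*(q-c).T); s=q[(d>.045)]
        c=LS(lambda p:np.hypot(*(s-p[:2]).T)-.056,c,loss="soft_l1",f_scale=.003).x
    ye=(H>20)&(H<34)&(S>150)&(V>120)&(near<.09)&(P[...,2]>.135)&(P[...,2]<.178); q=P[ye]
    h=LS(lambda p:np.hypot(*(q[:,:2]-p).T)-.011,q[:,:2].mean(0)+[.008,-.004],loss="soft_l1",f_scale=.003).x
    wh=(S<60)&(V>150)&(near>.06)&(near<.085)&(P[...,2]>.085)&(P[...,2]<.1)
    k,l,st,ce=cv2.connectedComponentsWithStats(wh.astype(np.uint8)); i=1+np.argmax(st[1:,4]); z=np.nanmean(P[l==i],0)
    a=lambda p:np.degrees(np.arctan2(p[1]-c[1],p[0]-c[0]))
    print(n,"c",c,"handle",h,np.hypot(*(h-c)),a(h),"zero",z,np.hypot(*(z[:2]-c)),a(z))
E
python3 m2.py
```

```text
top c [ 0.58107238 -0.14498438] handle [ 0.61874846 -0.18921929] 0.05810520386945282 -49.578052867351545 zero [ 0.6191006  -0.21060735  0.09240964] 0.07584536545744697 -59.90789367161899
scene c [ 0.5765328  -0.14605222] handle [ 0.61674433 -0.18802075] 0.058123357852467326 -46.22478426346484 zero [ 0.61543792 -0.20899692  0.09221535] 0.07399758429297681 -58.28044634941015
```

>>> drive_tool(
  steps=[0, 0, 0, -0.84, 1, 0, 0, 0, -0.84, 1, 0, 0, 0, -0.84, 1, -0.36, -0.78, 0, 0, 1, -0.36, -0.78, 0, 0, 1, -0.36, -0.78, 0, 0, 1, -0.36, -0.78, 0, 0, 1, -0.36, -0.78, 0, 0, 1],
  grip_force=25,
)

```text
time: 0.9
eef_pos: [0.3235, 0.4364, 0.2473]
eef_rot: [-0.0, 0.0, 1.0, -0.0]
contact_force: [0.8, -0.2, -0.5]
gripper_width: 0.0876
grasp_force: 0.0
```

>>> drive_tool(
  steps=[-0.36, -0.78, 0, 0, 1, -0.36, -0.78, 0, 0, 1, -0.36, -0.78, 0, 0, 1, -0.36, -0.78, 0, 0, 1, -0.36, -0.78, 0, 0, 1, -0.36, -0.78, 0, 0, 1, -0.36, -0.78, 0, 0, 1, -0.36, -0.78, 0, 0, 1],
)

```text
time: 1.7
eef_pos: [0.4669, 0.1245, 0.2476]
eef_rot: [-0.0, 0.0, 1.0, 0.0]
contact_force: [0.4, 0.7, -0.6]
gripper_width: 0.0877
grasp_force: 0.0
```

>>> drive_tool(
  steps=[-0.42, -0.89, 0, 0, 1, -0.42, -0.89, 0, 0, 1, -0.42, -0.89, 0, 0, 1, -0.42, -0.89, 0, 0, 1, -0.42, -0.89, 0, 0, 1, -0.42, -0.89, 0, 0, 1, -0.4, -0.8, 0, 0, 1, 0, 0, 0, 0, 1],
)

```text
time: 2.5
eef_pos: [0.6127, -0.1882, 0.2472]
eef_rot: [-0.0, 0.005, 1.0, -0.002]
contact_force: [-0.3, -1.3, 0.9]
gripper_width: 0.0878
grasp_force: 0.0
```

```bash
python3 - <<'E'
from h import *
d=grab("scene");cv2.imwrite("pics/s1.png",cv2.resize(d["color"][120:320,230:480,::-1],None,fx=3,fy=3))
o=r.observe();print(o["eef_pos"],o["joint_positions"])
E
```

```text
[ 0.61219726 -0.18455407  0.24688989] [-0.08436708  0.43644525  0.38123296  1.66650576 -0.17762606  1.0738133
  1.91412068]
```

View pics/s1.png

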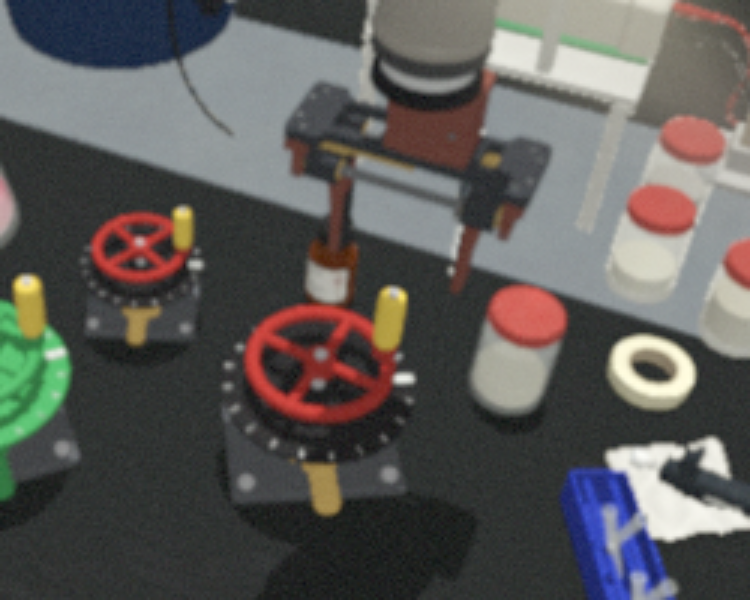

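>>> drive_tool(
  steps=[-0.1, -0.08, 0, 0, 1, 0, 0, 0.4, 0, 1, 0, 0, 0.4, 0, 1, 0, 0, 0.4, 0, 1, 0, 0, 0.4, 0, 1, 0, 0, 0, 0, 1, 0, 0, 0, 0, -1, 0, 0, 0, 0, -1],
  grip_force=25,
)

```text
time: 3.35
eef_pos: [0.6183, -0.1844, 0.169]
eef_rot: [0.001, -0.0, 1.0, -0.0]
contact_force: [-0.0, -0.8, -0.4]
gripper_width: 0.0751
grasp_force: 0.0
```

>>> drive_tool(
  steps=[0, 0, 0, 0, -1, 0, 0, 0, 0, -1, 0, 0, 0, 0, -1, 0, 0, 0, 0, -1, 0, 0, 0, 0, -1, 0, 0, 0, 0, -1, 0, 0, 0, 0, -1, 0, 0, 0, 0, -1],
)

```text
time: 4.15
eef_pos: [0.6174, -0.1861, 0.1677]
eef_rot: [0.0, 0.001, 1.0, -0.001]
contact_force: [1.4, -3.5, -1.8]
gripper_width: 0.0215
grasp_force: 25.0
```

```bash
python3 - <<'E'
from h import *
d=grab("scene");cv2.imwrite("pics/s2.png",cv2.resize(d["color"][170:300,270:430,::-1],None,fx=4,fy=4))
o=r.observe();print(o["time"],o["eef_pos"],o["contact_force"],o["torque"],o["gripper_width"],o["grasp_force"])
E
```

```text
4.2 [ 0.61742497 -0.18614284  0.16768451] [ 2.02316435 -4.35606584 -2.2469535 ] [-0.97496355 -0.27037307 -0.02998122] 0.021160617209403924 24.999037006055005
```

View pics/s2.png

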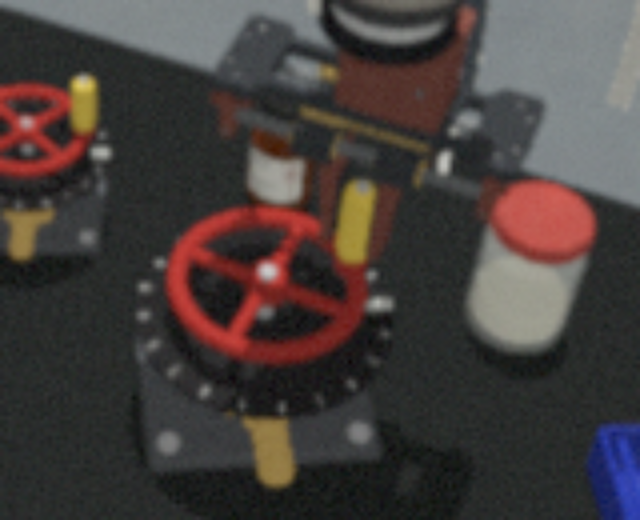

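```bash
cat > rows.py <<'E'
import numpy as np,sys
# usage: cx cy startx starty step n  : rows (tool x,y units) walking on circle r=.056
cx,cy,sx,sy,st=map(float,sys.argv[1:6]);n=int(sys.argv[6])
a0=np.arctan2(sy-cy,sx-cx);p=np.array([sx,sy])
for k in range(1,n+1):
    a=a0+np.radians(st*k);t=np.array([cx+.056*np.cos(a),cy+.056*np.sin(a)])
    u=np.round((t-p)/.05,2);p=p+u*.05
    print(f"{-u[0]:.2f}, {u[1]:.2f}",end=" | " if k%8 else f"  -> {p.round(4)} ang {np.degrees(a):.1f}\n")
E
python3 rows.py .579 -.1455 .6174 -.1861 -15 24
```

```text
0.24, -0.17 | 0.27, -0.11 | 0.29, -0.03 | 0.29, 0.05 | 0.26, 0.12 | 0.23, 0.18 | 0.17, 0.24 | 0.11, 0.27  -> [ 0.5244 -0.1586] ang -166.6
0.03, 0.29 | -0.05, 0.29 | -0.12, 0.27 | -0.18, 0.23 | -0.24, 0.17 | -0.27, 0.10 | -0.29, 0.03 | -0.29, -0.04  -> [ 0.5949 -0.0916] ang -286.6
-0.27, -0.12 | -0.23, -0.19 | -0.17, -0.24 | -0.10, -0.27 | -0.03, -0.29 | 0.04, -0.29 | 0.12, -0.26 | 0.19, -0.23  -> [ 0.6174 -0.1861] ang -406.6
```

>>> drive_tool(
  steps=[0.24, -0.17, 0, 0, -1, 0.27, -0.11, 0, 0, -1, 0.29, -0.03, 0, 0, -1, 0.29, 0.05, 0, 0, -1, 0.26, 0.12, 0, 0, -1, 0.23, 0.18, 0, 0, -1, 0.17, 0.24, 0, 0, -1, 0.11, 0.27, 0, 0, -1],
  grip_force=35,
)

```text
time: 5.0
eef_pos: [0.524, -0.1569, 0.1677]
eef_rot: [0.0, 0.001, 1.0, -0.0]
contact_force: [4.9, -2.0, -5.6]
gripper_width: 0.0211
grasp_force: 35.0
```

```bash
python3 - <<'E'
from h import *
d=grab("scene");cv2.imwrite("pics/s3.png",cv2.resize(d["color"][170:300,270:430,::-1],None,fx=4,fy=4))
o=r.observe();print(o["time"],o["eef_pos"],o["contact_force"],o["torque"],o["gripper_width"],o["grasp_force"])
E
```

```text
5.05 [ 0.52361699 -0.15364311  0.16755778] [-4.6622819   0.34462706  5.73811816] [-0.34945285  0.80417803 -0.02095395] 0.020949896287838974 35.00333343981765
```

View pics/s3.png

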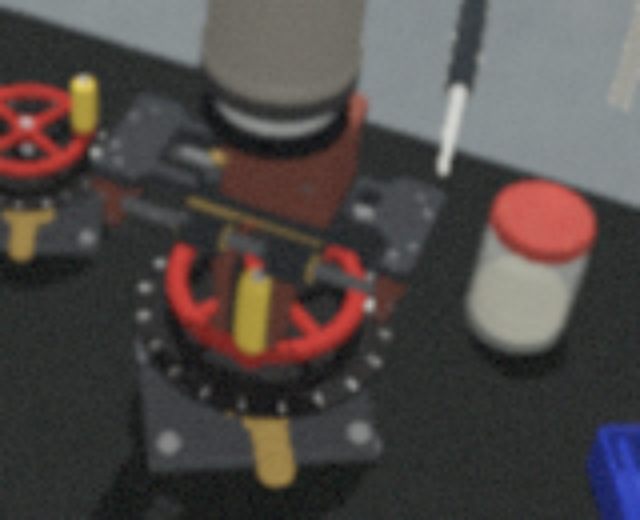

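>>> drive_tool(
  steps=[0.03, 0.29, 0, 0, -1, -0.05, 0.29, 0, 0, -1, -0.12, 0.27, 0, 0, -1, -0.18, 0.23, 0, 0, -1, -0.24, 0.17, 0, 0, -1, -0.27, 0.1, 0, 0, -1, -0.29, 0.03, 0, 0, -1, -0.29, -0.04, 0, 0, -1],
)

```text
time: 5.85
eef_pos: [0.5943, -0.0915, 0.1676]
eef_rot: [-0.002, 0.001, 1.0, -0.001]
contact_force: [-7.1, -10.1, 5.3]
gripper_width: 0.0213
grasp_force: 35.0
```

>>> drive_tool(
  steps=[-0.27, -0.12, 0, 0, -1, -0.23, -0.19, 0, 0, -1, -0.17, -0.24, 0, 0, -1, -0.1, -0.27, 0, 0, -1, -0.03, -0.29, 0, 0, -1, 0.04, -0.29, 0, 0, -1, 0, 0, 0, 0, -1, 0, 0, 0, 0, -1],
)

```text
time: 6.65
eef_pos: [0.6329, -0.1608, 0.1677]
eef_rot: [-0.0, 0.001, 1.0, -0.0]
contact_force: [-1.0, -2.0, 0.2]
gripper_width: 0.0213
grasp_force: 35.0
```

>>> drive_tool(
  steps=[0.12, -0.26, 0, 0, -1, 0.19, -0.23, 0, 0, -1, 0.07, -0.06, 0, 0, -1, 0.08, -0.06, 0, 0, -1, 0, 0, 0, 0, -1, 0, 0, 0, 0, -1, 0, 0, 0, 0, -1, 0, 0, 0, 0, -1],
)

```text
time: 7.45
eef_pos: [0.6101, -0.192, 0.1677]
eef_rot: [0.0, 0.001, 1.0, -0.001]
contact_force: [3.0, -4.9, -2.7]
gripper_width: 0.0214
grasp_force: 35.0
```

>>> drive_tool(
  steps=[0.04, -0.03, 0, 0, -1, 0, 0, 0, 0, -1, 0.04, -0.03, 0, 0, -1, 0, 0, 0, 0, -1, 0.04, -0.02, 0, 0, -1, 0, 0, 0, 0, -1, 0, 0, 0, 0, -1, 0, 0, 0, 0, -1],
)

```text
time: 8.25
eef_pos: [0.6068, -0.194, 0.1677]
eef_rot: [0.003, -0.0, 1.0, -0.0]
contact_force: [9.9, -1.9, -7.2]
gripper_width: 0.0215
grasp_force: 35.0
```

>>> drive_tool(
  steps=[0.04, -0.02, 0, 0, -1, 0, 0, 0, 0, -1, 0, 0, 0, 0, -1, 0, 0, 0, 0, -1, 0, 0, 0, 0, -1, 0, 0, 0, 0, -1, 0, 0, 0, 0, -1, 0, 0, 0, 0, -1],
)

```text
time: 9.05
eef_pos: [0.6066, -0.194, 0.1678]
eef_rot: [0.004, -0.001, 1.0, -0.0]
contact_force: [14.6, -1.9, -11.9]
gripper_width: 0.0213
grasp_force: 35.0
```

```bash
python3 - <<'E'
from h import *
d=grab("scene");np.savez("stop.npz",P=world(d),c=d["color"])
e=grab("top");np.savez("stopt.npz",P=world(e),c=e["color"])
cv2.imwrite("pics/s4.png",np.hstack([cv2.resize(x["color"][b[0]:b[0]+120,b[1]:b[1]+120,::-1],(400,400)) for x,b in((d,(190,285)),(e,(165,290)))]))
o=r.observe();print(o["time"],o["eef_pos"],o["contact_force"],o["torque"],o["gripper_width"],o["grasp_force"])
E
```

```text
9.15 [ 0.60656654 -0.19402677  0.16778198] [ 15.03923637  -1.45437155 -11.58135147] [-0.14569191 -3.18436777 -0.0065591 ] 0.021402518938571622 34.99614784377627
```

View pics/s4.png

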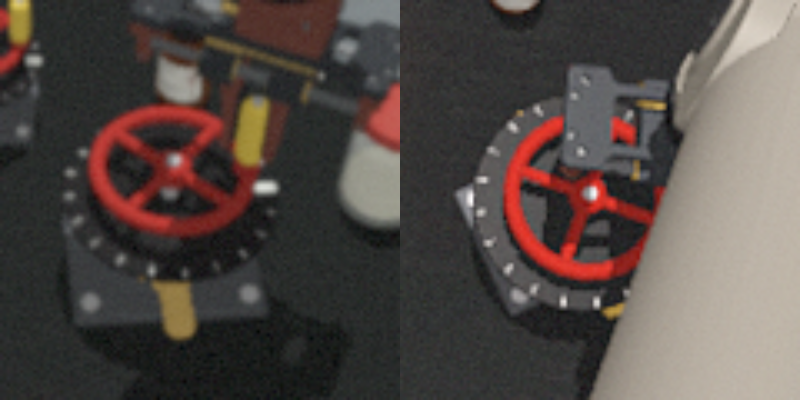

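```bash
cat > m3.py <<'E'
from h import *
import sys
from scipy.optimize import least_squares as LS
def ha(P,c,cen=np.array([.5765,-.1460])):
    hsv=cv2.cvtColor(c,cv2.COLOR_RGB2HSV).astype(int);H,S,V=[hsv[...,i] for i in range(3)]
    near=np.hypot(P[...,0]-.579,P[...,1]+.145)
    ye=(H>20)&(H<34)&(S>150)&(V>100)&(near<.09)&(P[...,2]>.135)&(P[...,2]<.178); q=P[ye]
    h=LS(lambda p:np.hypot(*(q[:,:2]-p).T)-.011,q[:,:2].mean(0)+[.006,.003],loss="soft_l1",f_scale=.003).x
    wh=(S<70)&(V>140)&(near>.06)&(near<.085)&(P[...,2]>.085)&(P[...,2]<.1)
    k,l,st,ce=cv2.connectedComponentsWithStats(wh.astype(np.uint8)); i=1+np.argmax(st[1:,4]); z=np.nanmean(P[l==i],0)
    a=lambda p:np.degrees(np.arctan2(p[1]-cen[1],p[0]-cen[0]))
    print(len(q),"handle",h,"r",np.hypot(*(h-cen)),"ang",a(h),"zero",z,"ang",a(z))
if __name__=="__main__":
    for n in sys.argv[1:]:
        f=np.load(n);ha(f["P"],f["c"])
E
python3 m3.py scene0.npz stop.npz
```

```text
111 handle [ 0.61674552 -0.18802436] r 0.058187185797563795 ang -46.238655093573925 zero [ 0.61630718 -0.20863467  0.09219813] ang -57.5621851715011
99 handle [ 0.60870264 -0.19390167] r 0.0577198371547709 ang -56.088423413586135 zero [ 0.61632004 -0.2086364   0.0921842 ] ang -57.55452037194047
```

```bash
python3 - <<'E'
import numpy as np
c=np.array([.579,-.1455]);p=np.array([.6019,-.1971]);a0=np.arctan2(-.194+.1455,.6066-.579)
for k in range(1,49):
    a=a0+np.radians(15*k);t=c+.056*np.array([np.cos(a),np.sin(a)])
    u=np.round((t-p)/.05,2);p=p+u*.05
    print(f"{-u[0]:.2f}, {u[1]:.2f}, 0, 0, -1",end=", " if k%8 else f"  -> {p.round(4)}\n")
E
```

```text
-0.33, 0.24, 0, 0, -1, -0.18, 0.23, 0, 0, -1, -0.11, 0.27, 0, 0, -1, -0.04, 0.29, 0, 0, -1, 0.03, 0.29, 0, 0, -1, 0.11, 0.27, 0, 0, -1, 0.18, 0.23, 0, 0, -1, 0.23, 0.18, 0, 0, -1  -> [ 0.6074 -0.0971]
0.27, 0.11, 0, 0, -1, 0.29, 0.04, 0, 0, -1, 0.29, -0.03, 0, 0, -1, 0.27, -0.11, 0, 0, -1, 0.24, -0.18, 0, 0, -1, 0.17, -0.23, 0, 0, -1, 0.12, -0.27, 0, 0, -1, 0.04, -0.29, 0, 0, -1  -> [ 0.5229 -0.1451]
-0.04, -0.29, 0, 0, -1, -0.11, -0.27, 0, 0, -1, -0.18, -0.24, 0, 0, -1, -0.23, -0.17, 0, 0, -1, -0.27, -0.12, 0, 0, -1, -0.29, -0.04, 0, 0, -1, -0.29, 0.04, 0, 0, -1, -0.27, 0.11, 0, 0, -1  -> [ 0.6069 -0.1941]
-0.23, 0.18, 0, 0, -1, -0.18, 0.23, 0, 0, -1, -0.11, 0.27, 0, 0, -1, -0.04, 0.29, 0, 0, -1, 0.03, 0.29, 0, 0, -1, 0.11, 0.27, 0, 0, -1, 0.18, 0.23, 0, 0, -1, 0.23, 0.18, 0, 0, -1  -> [ 0.6074 -0.0971]
0.27, 0.11, 0, 0, -1, 0.29, 0.04, 0, 0, -1, 0.29, -0.03, 0, 0, -1, 0.27, -0.11, 0, 0, -1, 0.24, -0.18, 0, 0, -1, 0.17, -0.23, 0, 0, -1, 0.12, -0.27, 0, 0, -1, 0.04, -0.29, 0, 0, -1  -> [ 0.5229 -0.1451]
-0.04, -0.29, 0, 0, -1, -0.11, -0.27, 0, 0, -1, -0.18, -0.24, 0, 0, -1, -0.23, -0.17, 0, 0, -1, -0.27, -0.12, 0, 0, -1, -0.29, -0.04, 0, 0, -1, -0.29, 0.04, 0, 0, -1, -0.27, 0.11, 0, 0, -1  -> [ 0.6069 -0.1941]
```

>>> drive_tool(
  steps=[-0.33, 0.24, 0, 0, -1, -0.18, 0.23, 0, 0, -1, -0.11, 0.27, 0, 0, -1, -0.04, 0.29, 0, 0, -1, 0.03, 0.29, 0, 0, -1, 0.11, 0.27, 0, 0, -1, 0.18, 0.23, 0, 0, -1, 0.23, 0.18, 0, 0, -1],
)

```text
time: 9.95
eef_pos: [0.6061, -0.0963, 0.1676]
eef_rot: [-0.001, 0.001, 1.0, -0.001]
contact_force: [-2.0, -10.3, 1.9]
gripper_width: 0.0212
grasp_force: 35.0
```

>>> drive_tool(
  steps=[0.27, 0.11, 0, 0, -1, 0.29, 0.04, 0, 0, -1, 0.29, -0.03, 0, 0, -1, 0.27, -0.11, 0, 0, -1, 0.24, -0.18, 0, 0, -1, 0.17, -0.23, 0, 0, -1, 0.12, -0.27, 0, 0, -1, 0.04, -0.29, 0, 0, -1],
)

```text
time: 10.75
eef_pos: [0.5231, -0.1408, 0.1676]
eef_rot: [0.0, -0.001, 1.0, 0.002]
contact_force: [4.3, 3.2, -2.3]
gripper_width: 0.0214
grasp_force: 35.0
```

>>> drive_tool(
  steps=[-0.04, -0.29, 0, 0, -1, -0.11, -0.27, 0, 0, -1, -0.18, -0.24, 0, 0, -1, -0.23, -0.17, 0, 0, -1, -0.27, -0.12, 0, 0, -1, -0.29, -0.04, 0, 0, -1, -0.29, 0.04, 0, 0, -1, -0.27, 0.11, 0, 0, -1],
)

```text
time: 11.55
eef_pos: [0.6071, -0.1942, 0.1676]
eef_rot: [-0.001, 0.001, 1.0, -0.0]
contact_force: [-5.8, 3.2, 6.0]
gripper_width: 0.0213
grasp_force: 35.0
```

>>> drive_tool(
  steps=[-0.23, 0.18, 0, 0, -1, -0.18, 0.23, 0, 0, -1, -0.11, 0.27, 0, 0, -1, -0.04, 0.29, 0, 0, -1, 0.03, 0.29, 0, 0, -1, 0.11, 0.27, 0, 0, -1, 0.18, 0.23, 0, 0, -1, 0.23, 0.18, 0, 0, -1],
)

```text
time: 12.35
eef_pos: [0.6073, -0.097, 0.1676]
eef_rot: [0.0, 0.001, 1.0, -0.002]
contact_force: [-2.8, -9.8, 1.3]
gripper_width: 0.0214
grasp_force: 35.0
```

>>> drive_tool(
  steps=[0.27, 0.11, 0, 0, -1, 0.29, 0.04, 0, 0, -1, 0.29, -0.03, 0, 0, -1, 0.27, -0.11, 0, 0, -1, 0.24, -0.18, 0, 0, -1, 0.17, -0.23, 0, 0, -1, 0.12, -0.27, 0, 0, -1, 0.04, -0.29, 0, 0, -1],
)

```text
time: 13.15
eef_pos: [0.5229, -0.1427, 0.1676]
eef_rot: [-0.0, -0.001, 1.0, 0.001]
contact_force: [3.9, 2.9, -1.6]
gripper_width: 0.0212
grasp_force: 35.0
```

>>> drive_tool(
  steps=[-0.04, -0.29, 0, 0, -1, -0.11, -0.27, 0, 0, -1, -0.18, -0.24, 0, 0, -1, -0.23, -0.17, 0, 0, -1, -0.27, -0.12, 0, 0, -1, -0.29, -0.04, 0, 0, -1, -0.15, 0.01, 0, 0, -1, -0.14, 0.03, 0, 0, -1],
)

```text
time: 13.95
eef_pos: [0.5939, -0.1997, 0.1676]
eef_rot: [-0.0, 0.001, 1.0, -0.001]
contact_force: [-3.4, 0.8, 3.8]
gripper_width: 0.0207
grasp_force: 35.0
```

>>> drive_tool(
  steps=[-0.14, 0.05, 0, 0, -1, -0.07, 0.03, 0, 0, -1, -0.06, 0.03, 0, 0, -1, 0, 0, 0, 0, -1, 0, 0, 0, 0, -1, 0, 0, 0, 0, -1, 0, 0, 0, 0, -1, 0, 0, 0, 0, -1],
)

```text
time: 14.75
eef_pos: [0.6076, -0.1936, 0.1677]
eef_rot: [0.001, 0.001, 1.0, -0.001]
contact_force: [4.3, -4.4, -3.6]
gripper_width: 0.0212
grasp_force: 35.0
```

```bash
python3 - <<'E'
from h import *
d=grab("scene");np.savez("end.npz",P=world(d),c=d["color"])
o=r.observe();print(o["time"],o["eef_pos"],o["contact_force"],o["torque"],o["gripper_width"],o["grasp_force"])
E
python3 m3.py end.npz stop.npz
```

```text
14.8 [ 0.60760553 -0.19355504  0.16770262] [ 3.67135594 -4.0902617  -2.44977543] [-0.9631557  -0.77962481 -0.01868824] 0.021544709111658487 34.998054443858564
98 handle [ 0.60914017 -0.19391848] r 0.057978975497543585 ang -55.738860127183464 zero [ 0.61551316 -0.20879572  0.09310543] ang -58.148511712097275
99 handle [ 0.60870264 -0.19390167] r 0.0577198371547709 ang -56.088423413586135 zero [ 0.61632004 -0.2086364   0.0921842 ] ang -57.55452037194047
```

```bash
python3 -c "
from h import *
o=r.observe();print(o['time'],o['eef_pos'],np.abs(o['joint_vel']).max(),o['grasp_force']);print(r.close_job())"
```

```text
14.8 [ 0.60760553 -0.19355504  0.16770262] 0.0015927460044154152 34.998054443858564
the job is handed in; nothing more can be done
None
```

The large red valve was turned clockwise onto its stop and then opened two full turns. By the camera and arm readings it sits within about half a degree of the mark. The handle is still gripped at 35 N, the arm is at rest, and the job was handed in at 14.8 s. I did not re-check the bottles, jar and flask at the end, but the fingertips stayed above all but the flask, and the path kept well clear of that.

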